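Seat the sample-cell cap and ease it off a quarter turn

ROBOT

A 6-joint arm with a two-finger parallel gripper is mounted at the origin on a cart in front of the work surface, level with it; the furniture and walls round the work are solid. World frame = base frame: x ahead of the robot, y to its left, z up, the work surface at z = 0. Lengths are in mm, angles in rad, forces in N, time in s.
With the tool pointing down it reaches from about 275 to 750 mm from the base axis. Payload 10.2 kg.
Tool frame: the origin (TCP) lies midway between the tips of the shut fingers; the grasp point (between the pads) lies 19 mm behind it (ctrl.grip_depth is the distance from the TCP to the grasp point, in mm); y points along the fingers, x is the direction in which the jaws open and shut, and the axes are right-handed (so a half turn about y gives the same grasp; the last joint's range is limited). The gripper opens to 85 mm and grips with 20 to 120 N. Pads are 22 mm wide; open, the fingers measure 114 mm over their backs; the gripper's body (76 mm by 85 mm) begins 54 mm behind the grasp point. The pads swing forward as they close: fully open they stand 13 mm farther back than shut.
Start: joints at [1.109, 0.313, 1.498, -0, 1.331, -0.223], TCP at [124.194, 510.105, 206.694] pointing down, gripper open.
Joint ranges: [-2.94, 2.94], [-0.97, 2.17], [0.19, 2.56], [-1.23, 4.37], [0.02, 3.11], [-2.88, 2.88]. Speed limits (rad/s): [2.39, 2.39, 3.01, 3.14, 3.14, 3.14].

INTERFACE

Orientations are given as a unit quaternion [w, x, y, z].
In Python, from rig import ctrl gives the robot as it stands. The module is installed in compiled form; this text tells all that it offers.
- The arm moves only by the tool drive_tool, never from a script. Its arguments are lists of equal length, an entry for each row: "gripper": the closure, from 0 (fully open) to 1 (shut); "offset": the shift along the tool's x, y, z in m, a list of three; "turn": the turn about the tool's y in degrees. In form: {"gripper": [gripper, ...], "offset": [[tx, ty, tz], ...], "turn": [turn, ...]}. A call has 1 to 20 rows; each row shifts and turns the commanded pose from where the row before left it, along the tool's axes as they then stand; what a row does not reach is not made up. A row lasts 1/12 s, in which the tool goes at most 41.7 mm and 7.16 degrees, less where a joint would pass 70% of its speed; a pose out of reach is approached as far as the arm can. A call is refused whole if a number of a shift passes 0.0417 or a number of a turn 7.16, either way. A call with a gripper value outside its range is refused whole. The fingers move at their own pace and stop on an object; "force" is the grip in N (left out, the last holds). Time passes only in rows, so rows that do not move let the fingers close. It gives the time, the measured TCP pose, the force and the opening at its end, in the units of the state.
- ctrl.sense(): the state, without advancing time (a new reading comes with each control period).
- ctrl.capture(name): name is "scene" or "top" or "wrist"; returns (picture, depth): 400x640x3 uint8, red, green, blue; 400x640 float32, mm along the optical axis (not along the pixel's ray), 0 where there is no reading.
- ctrl.camera_params(name): a dict with "fovy" (degrees; the focal length in pixels is half the picture's height over the tangent of half this angle, whatever the lens; pixels are square), "cx", "cy" (the principal point, pixels), "view" (4x4, takes a point from world to camera coordinates); the wrist camera has in their place "tool_from_camera" (4x4, takes a point from camera to tool coordinates, whose origin is the TCP and whose axes are the tool frame's). Camera axes: x right, y down, z forward; pixel columns grow to the right and rows downward; lengths in mm; the calibration is good to about 2 mm. A picture is of the moment at which its call begins: read the wrist's pose just before it. camera_params takes no time and is no camera call.
- ctrl.finish_job(): hands the job in, once; it reports no verdict.
Trained networks look in the newest picture that a camera, given by its name, has taken for a name from the list of things; names that differ only in an ending like _2 or _b are one class to them, and where a whole thing is asked for, a point or a joint stands for the part that bears it (a point fixed in the world has none). Each returns a list of dicts, best first, with "score" (0 to 1); they miss things now and then, are a little off and sometimes report something else, mostly with a low value. They report only what shows in the picture. A call takes as long as a camera call.
- ctrl.boxes_of(camera, query): "centre" ([x, y, z] in mm, in the coordinates of the camera as it stood for that picture, good to about 4 mm: the middle of the surface that is visible of it).
- ctrl.regions_of(camera, query): "mask" (400x640 bool, what is visible of it).
- ctrl.pinpoint(camera, query): "centre" ([x, y, z] in mm, in the coordinates of the camera as it stood for that picture, good to about 4 mm: a listed point, or the origin of a listed thing).
The state is a dict: "time_s": time; "joints": joint angles; "dq": joint speeds; "tau": joint torques, N m; "eef_pos": TCP position; "ee_rot": TCP orientation; "force": force on the tool from outside, world axes, zero at the start; "wrist_torque": the same for the moment, N m; "grip_width": opening from 0.0 (shut) to 1.0 (fully open).
Only numpy, scipy, OpenCV 4.12 (cv2) and the standard library are available. Lean on these libraries where they do the work, as an engineer would, in place of code of your own. Each camera call takes 0.05 s, during which the arm holds its last target.

TASK

Pull the sample tray of the small chamber all the way out to its stop. Then screw the knurled cap of the sample cell on the tray down (clockwise from above) until it bottoms out, and back it off by one quarter turn to ease the seal. Finish still holding the cap there in the gripper, with the tray left out; do not disturb the bottle, objective and round box standing nearby.

Things in the scene. Friction and masses are not known exactly. Their poses are not given: they have to be found in the camera images.
- tray (a joint): Slide of the tray in the low cream chamber, m. 0 = fully in; grows as it comes out toward the robot; 0.14 = at its end stop. Slides stiffly (about 2.5 N) and stays where it is left. Starts 0 to 0.03 out.
- tray_handle (a point): Centre of the tray's bow handle: level round steel bar 9 mm thick, 104 mm long, 58 mm above the desk, 42 mm in front of the tray's front panel (37 mm clear behind the bar). Panel 196 mm wide, top at z = 80 mm. x points straight back into the chamber (pull along -x), y runs along the bar, z up. Moves with the tray.
- chamber_top (a point): Middle of the flat top, z = 84 mm, of the chamber: cream sheet-metal housing 175 (deep) x 200 x 84 mm, fixed on the desk, open at the front, its heading varies. x points to its back. The tray slides out of its front.
- cap (a joint): Angle of the cap on its thread, rad. 0 = bottomed out (hard stop); grows as it is unscrewed (anticlockwise from above), up to 3.4. Starts 1.2 to 3.0, already on the thread. A quarter turn back from the bottom is 1.57. Turns stiffly (0.08 N m), stays where it is left, rises 1.27 mm per rad.
- cap_grip (a point): Centre of the cap, half-way up, on its upright turning axis: dark knurled steel cylinder 40 mm across, 20 mm tall, z = 54 mm when bottomed, on a slimmer stem (32 mm). 113 mm behind the handle bar (+x of tray_handle), 65 mm behind the front panel; 75 mm in front of the chamber with the tray at its stop. Turns with the cap; the raised black rib on its top points along its -x.
- cell_foot (a point): Middle of the top, z = 20 mm, of the cell's round aluminium foot, 64 mm across, fixed on the tray under the cap; x points back into the chamber. Two black tick marks on it: the cap's rib points at the front one (-x) when bottomed, at the right one (-y) a quarter turn back. Tray floor is at z = 13 mm, its side walls reach z = 28 mm, 85 mm to either side.
- bottle_mid (a point): Middle of the brown dropper bottle with black dropper top, 33 mm across, 94 mm tall, standing right of the tray; leave alone.
- objective_mid (a point): Middle of the spare microscope objective, 27 mm across, 50 mm tall, standing right of the tray; leave alone.
- wafer_mid (a point): Middle of the round white wafer box, 66 mm across, 18 mm tall, lying near the desk's front edge; leave alone.

How it is judged:
By the outcome, as a careful person would: the job done as asked, in the order asked, and still so for the second after the job is handed in, while the arm keeps its last pose, push and grip.
It also fails if it takes over 64 s, if anything falls off the work surface, if the arm or the gripper's body presses on something with over 40 N, if the wrist force passes 120 N, or if a joint passes its speed limit or range.

## Working session

There is one attempt and no reset: what is moved stays moved. The work goes in short steps, Python scripts to look and compute and a tool call to move; the robot and the scene stay as the last step left them, time stands still between calls to the robot, and variables do not carry over. Pictures are saved under pics/ and viewed, and the job is handed in when it is done.

Besides the shell and the picture viewer there is one more tool, called after "Emit:" by a JSON object that holds its "fn" and its "kwargs", one argument or row to a line. drive_tool: Moves the arm, as the interface text tells. Its arguments: {"type":"object","properties":{"gripper":{"type":"array","items":{"type":"number"}},"offset":{"type":"array","items":{"type":"array","items":{"type":"number"}}},"turn":{"type":"array","items":{"type":"number"}},"force":{"type":"number"}},"required":["gripper","offset","turn"]}

```bash
mkdir -p pics; ls; cat > h.py <<'E'
import numpy as np, cv2
from rig import ctrl
from scipy.spatial.transform import Rotation as R
def save(n,im): cv2.imwrite('pics/'+n,im[:,:,::-1])
def K(name):
    p=ctrl.camera_params(name); f=200/np.tan(np.radians(p['fovy']/2)); return f,p['cx'],p['cy'],p
def toolpose(s):
    q=s['ee_rot']; T=np.eye(4); T[:3,:3]=R.from_quat([q[1],q[2],q[3],q[0]]).as_matrix(); T[:3,3]=s['eef_pos']; return T
def w_from_c(name,s=None):
    p=ctrl.camera_params(name)
    if name=='wrist': return toolpose(s)@np.array(p['tool_from_camera'])
    return np.linalg.inv(np.array(p['view']))
def cloud(name,d,s=None):
    f,cx,cy,p=K(name); v,u=np.mgrid[:400,:640]
    P=np.stack([(u-cx)/f*d,(v-cy)/f*d,d,np.ones_like(d)],-1)
    W=P@w_from_c(name,s).T
    return W[...,:3]
def tw(name,c,s=None): return (w_from_c(name,s)@np.append(c,1))[:3]
E
python3 - <<'E'
from h import *
np.set_printoptions(precision=1,suppress=True)
s=ctrl.sense(); print(s)
print(ctrl.grip_depth, toolpose(s))
for n in ['scene','top','wrist']:
    im,d=ctrl.capture(n); save(n+'0.png',im); np.save('d_'+n,d)
for n in ['top','scene']:
  for q in ['tray_handle','chamber_top','cap_grip','cell_foot','bottle_mid','objective_mid','wafer_mid']:
    r=ctrl.pinpoint(n,q); print(n,q,[(tw(n,x['centre']),round(x['score'],2)) for x in r[:2]])
print(ctrl.sense()['time_s'])
E
```

```text
pics
{'time_s': 0.0, 'joints': array([ 1.1,  0.3,  1.5, -0. ,  1.3, -0.2]), 'dq': array([-0., -0., -0.,  0., -0.,  0.]), 'tau': array([  0. , -41.2, -26. ,  -0. ,   0. ,   0. ]), 'eef_pos': array([124. , 509.8, 206.1]), 'ee_rot': array([-0.6,  0.6,  0.4, -0.4]), 'force': array([-0.2,  1. , -0.3]), 'wrist_torque': array([ 0. , -0.1,  0. ]), 'grip_width': 0.9981988878677361}
18.700000000000003 [[  0.2  -0.   -1.  124. ]
 [  1.   -0.    0.2 509.8]
 [ -0.   -1.    0.  206.1]
 [  0.    0.    0.    1. ]]
top tray_handle [(array([585.2, 120.7,  57.8]), 0.62)]
top chamber_top [(array([715.3, 156. ,  83.5]), 0.97)]
top cap_grip []
top cell_foot []
top bottle_mid []
top objective_mid [(array([523.4, -97.7,  24.7]), 0.55)]
top wafer_mid [(array([404.6, -99.5,   9. ]), 0.88)]
scene tray_handle [(array([582.8, 119.4,  58.9]), 0.88)]
scene chamber_top [(array([723.2, 157.2,  79.2]), 0.7)]
scene cap_grip [(array([689.5, 147.8,  19.6]), 0.39)]
scene cell_foot [(array([690.6, 149.2,  19.8]), 0.64)]
scene bottle_mid [(array([588.7, -83.5,  45.5]), 0.91)]
scene objective_mid [(array([ 530.6, -100.4,   25.7]), 0.66), (array([591.2, 118.6,  56.4]), 0.57)]
scene wafer_mid [(array([403.5, -99. ,   8.5]), 0.93), (array([690.3, 148.4,  18.2]), 0.7)]
0.85
```

View pics/scene0.png

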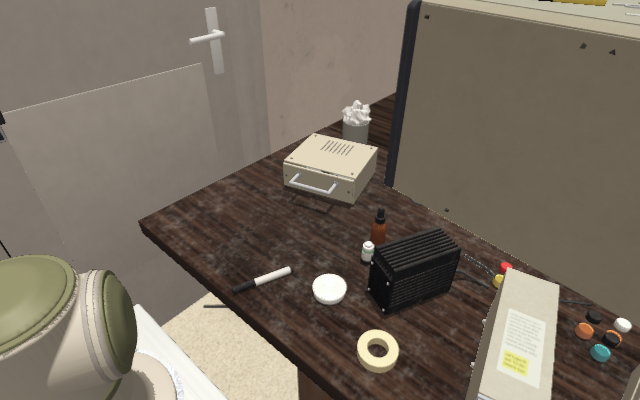

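View pics/top0.png

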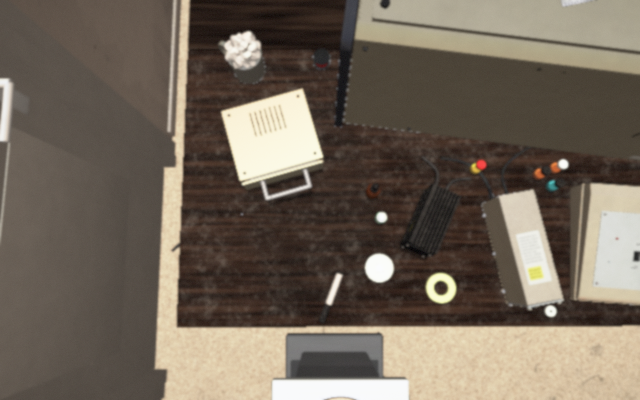

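View pics/wrist0.png

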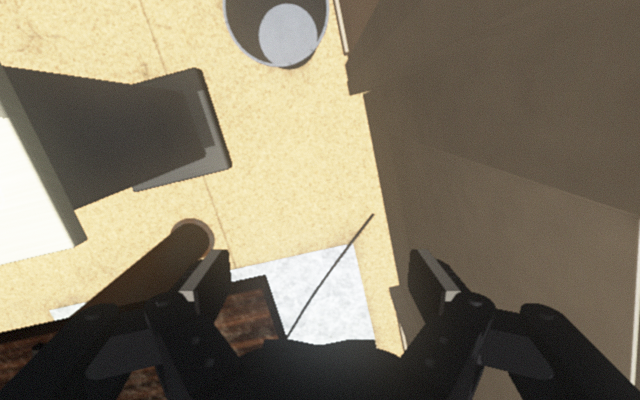

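The scene view shows the chamber at about (330,165) with its handle at about (313,185). In the top view the handle bar runs from about (265,197) to (310,185), and the bottle and objective are to its right at about (373,190) and (382,216). Next I'll measure the heading and the handle from depth.

```bash
python3 - <<'E'
from h import *
np.set_printoptions(precision=2,suppress=True)
for n in ['top','scene']:
    d=np.load(f'd_{n}.npy'); W=cloud(n,d)
    m=(d>0)&(abs(W[...,2]-84)<6)&(np.hypot(W[...,0]-718,W[...,1]-157)<170)
    n_,l=cv2.connectedComponents(m.astype(np.uint8)); k=np.argmax(np.bincount(l.ravel())[1:])+1
    P=W[l==k]; print(n,len(P),P.mean(0), cv2.minAreaRect(P[:,:2].astype(np.float32)))
    m=(d>0)&(abs(W[...,2]-60)<12)&(np.hypot(W[...,0]-584,W[...,1]-120)<65)
    P=W[m]; print('handle',len(P),P.mean(0), cv2.minAreaRect(P[:,:2].astype(np.float32)))
    c=P[:,:2].mean(0); u=np.linalg.svd(P[:,:2]-c)[2][0]; print(u,np.degrees(np.arctan2(u[1],u[0])))
    im=cv2.imread(f'pics/{n}0.png')
    cr=im[70:220,200:440] if n=='top' else im[120:280,260:460]
    cv2.imwrite(f'pics/{n}crop.png',cv2.resize(cr,None,fx=3.3,fy=3.3))
E
```

```text
top 6078 [716.26 158.75  84.6 ] ((717.7719116210938, 158.9020538330078), (175.93263244628906, 200.48045349121094), 15.984728813171387)
handle 385 [599.24 124.34  61.62] ((601.9953002929688, 125.49787902832031), (47.97446060180664, 112.97334289550781), 15.930679321289062)
[-0.27  0.96] 105.85937072919899
scene 2660 [708.05 149.61  84.23] ((714.6901245117188, 156.01010131835938), (189.00466918945312, 201.3566131591797), 15.589912414550781)
handle 483 [609.23 126.35  60.69] ((603.6453247070312, 123.58197784423828), (53.950523376464844, 110.36111450195312), 15.35046100616455)
[ 0.22 -0.98] -77.54276914549227
```

Emit:
{"fn": "drive_tool", "kwargs": {
  "gripper": [0.5, 0.5, 0.5, 0.5, 0.5, 0.5, 0.5, 0.5, 0.5, 0.5, 0.5, 0.5, 0.5, 0.5, 0.5, 0.5, 0.5, 0.5],
  "offset": [
    [-0.015, 0.002, -0.03],
    [-0.015, 0.002, -0.03],
    [-0.015, 0.002, -0.03],
    [-0.015, 0.002, -0.03],
    [-0.015, 0.002, -0.03],
    [-0.015, 0.002, -0.03],
    [-0.015, 0.002, -0.03],
    [-0.015, 0.002, -0.03],
    [-0.015, 0.002, -0.03],
    [-0.015, 0.002, -0.03],
    [-0.015, 0.002, -0.03],
    [-0.015, 0.002, -0.03],
    [-0.015, 0.002, -0.03],
    [-0.015, 0.002, -0.03],
    [-0.015, 0.002, -0.03],
    [-0.015, 0.002, -0.03],
    [-0.015, 0.002, -0.03],
    [-0.015, 0.002, -0.03]
  ],
  "turn": [0, 0, 0, 0, 0, 0, 0, 0, 0, 0, 0, 0, 0, 0, 0, 0, 0, 0],
  "force": 60
}}

```text
time_s: 2.35
eef_pos: [586.1, 118.7, 170.6]
ee_rot: [0.556, -0.556, -0.437, 0.437]
force: [-0.1, 1.0, -0.4]
grip_width: 0.498
```

Emit:
{"fn": "drive_tool", "kwargs": {
  "gripper": [0.5, 0.5, 0.5, 0.5, 0.5, 0.5, 0.5, 0.5, 0.5, 0.5],
  "offset": [
    [0, 0, 0],
    [0, 0, 0],
    [0, 0, 0],
    [0, 0, 0],
    [0, 0, 0],
    [0, 0, 0],
    [0, 0, 0],
    [0, 0, 0],
    [0, 0, 0],
    [0, 0, 0]
  ],
  "turn": [6.7, 6.7, 6.7, 6.7, 6.7, 6.7, 6.7, 6.7, 6.7, 0]
}}

```text
time_s: 3.18
eef_pos: [585.0, 120.1, 170.6]
ee_rot: [0.7, -0.7, -0.097, 0.097]
force: [-0.1, 0.4, -0.1]
grip_width: 0.497
```

```bash
cat >> h.py <<'E'
def rel(target,s=None,yaw=None):
    """tool-axes shift (m) to world TCP target (mm)"""
    s=s or ctrl.sense(); T=toolpose(s)
    return (T[:3,:3].T@(np.array(target)-T[:3,3]))/1000, np.degrees(np.arctan2(T[1,0],T[0,0]))
E
python3 - <<'E'
from h import *
np.set_printoptions(precision=4,suppress=True)
s=ctrl.sense(); print(s['eef_pos'],s['joints'],s['force'],s['grip_width'],toolpose(s)[:3,:3])
im,d=ctrl.capture('wrist'); save('w1.png',im); np.save('d_w1',d)
for q in ['tray_handle','chamber_top']:
    r=ctrl.pinpoint('wrist',q); print(q,[(tw('wrist',x['centre'],s),round(x['score'],2)) for x in r[:2]])
W=cloud('wrist',d,s)
m=(d>0)&(abs(W[...,2]-60)<8)&(np.hypot(W[...,0]-584,W[...,1]-120)<60)
P=W[m]; print(len(P)); print(cv2.minAreaRect(P[:,:2].astype(np.float32)))
print(rel([584,120.3,150]))
E
```

```text
[585.0015 120.0617 170.6263] [ 0.0064  0.4996  1.3209  0.      1.3212 -0.2691] [-0.1402  0.359  -0.0895] 0.49736888689426506 [[ 0.9623 -0.0001 -0.272 ]
 [ 0.272   0.      0.9623]
 [-0.0001 -1.      0.0001]]
tray_handle [(array([583.9475, 120.9222,  60.1499]), 0.64)]
chamber_top [(array([717.8754, 157.7676,  84.7623]), 0.88), (array([525.5332, -99.2517,  24.1519]), 0.58)]
1761
((603.228515625, 125.92147064208984), (46.68171691894531, 112.62909698486328), 16.200410842895508)
(array([-0.0009,  0.0207,  0.0005]), np.float64(16.223024146341395))
```

View pics/w1.png

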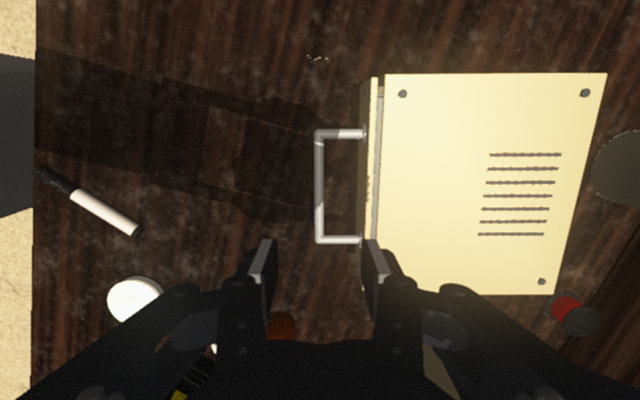

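Emit:
{"fn": "drive_tool", "kwargs": {
  "gripper": [0.62, 0.62, 0.62, 0.62, 0.62, 0.62, 0.62, 0.62, 0.62, 0.62, 0.62],
  "offset": [
    [-0.001, 0.012, 0],
    [0, 0.012, 0],
    [0, 0.012, 0],
    [0, 0.012, 0],
    [0, 0.012, 0],
    [0, 0.012, 0],
    [0, 0.012, 0],
    [0, 0.012, 0],
    [0, 0.012, 0],
    [0, 0.012, 0],
    [0, 0.012, 0]
  ],
  "turn": [0, 0, 0, 0, 0, 0, 0, 0, 0, 0, 0]
}}

```text
time_s: 4.25
eef_pos: [584.1, 119.7, 37.8]
ee_rot: [0.7, -0.7, -0.099, 0.099]
force: [-0.2, 0.0, -0.1]
grip_width: 0.38
```

Emit:
{"fn": "drive_tool", "kwargs": {
  "gripper": [1, 1, 1, 1, 1, 1],
  "offset": [
    [0, 0, 0],
    [0, 0, 0],
    [0, 0, 0],
    [0, 0, 0],
    [0, 0, 0],
    [0, 0, 0]
  ],
  "turn": [0, 0, 0, 0, 0, 0],
  "force": 60
}}

```text
time_s: 4.75
eef_pos: [584.3, 119.8, 39.2]
ee_rot: [-0.7, 0.7, 0.099, -0.098]
force: [-0.3, 0.1, 0.9]
grip_width: 0.003
```

The fingers shut completely, so they missed the bar. I'll look at why.

```bash
python3 - <<'E'
from h import *
np.set_printoptions(precision=2,suppress=True)
s=ctrl.sense(); print(s['eef_pos'],s['grip_width'],s['force'])
im,d=ctrl.capture('wrist'); save('w2.png',im); np.save('d_w2',d)
im,d=ctrl.capture('scene'); save('s2.png',cv2.resize(im[120:280,230:460],None,fx=3.3,fy=3.3)); 
E
```

```text
[584.29 119.78  39.19] 0.0029765741561790563 [-0.29  0.11  0.95]
```

View pics/w2.png

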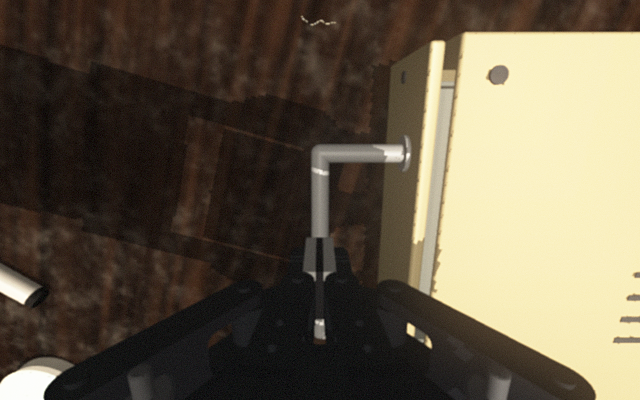

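View pics/s2.png

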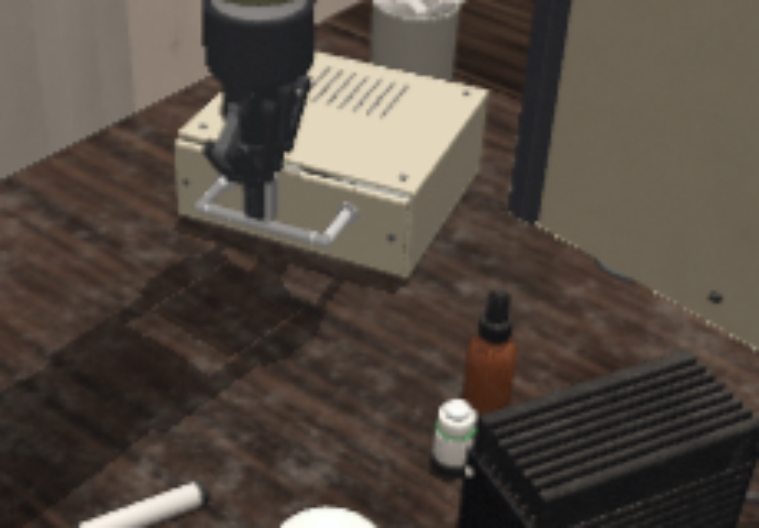

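```bash
python3 - <<'E'
from h import *
np.set_printoptions(precision=1,suppress=True)
s=ctrl.sense(); d=np.load('d_w2.npy'); W=cloud('wrist',d,s)
for v,u in [(180,320),(210,320),(230,320),(234,320),(240,312),(240,330),(250,310),(250,330),(265,310),(265,330),(330,320),(154,360)]: print(v,u,d[v,u],W[v,u])
print(ctrl.camera_params('wrist')['tool_from_camera'])
im=cv2.imread('pics/w2.png'); cv2.imwrite('pics/w2c.png',cv2.resize(im[130:360,230:430],None,fx=3,fy=2.6))
print(s['joints'])
E
```

```text
180 320 147.06895 [573.7 158.7  62.3]
210 320 151.65744 [578.  143.7  62.1]
230 320 155.51215 [581.1 133.   61.3]
234 320 154.86417 [581.6 131.4  62.5]
240 312 146.71104 [577.7 130.7  70.9]
240 330 145.80751 [586.  133.5  71.7]
250 310 135.93768 [577.1 130.6  82.1]
250 330 135.31369 [585.6 133.4  82.6]
265 310 123.20768 [577.5 130.5  95.4]
265 330 122.2285 [585.2 133.2  96.3]
330 320 173.18793 [598.4  73.5  61.1]
154 360 143.43065 [588.5 176.1  62.4]
[[   1.     0.     0.     0.2]
 [  -0.    -0.3    1.  -167. ]
 [   0.    -1.    -0.3   72.9]
 [   0.     0.     0.     1. ]]
[ 0.   0.6  1.5 -0.   1.  -0.3]
```

View pics/w2c.png

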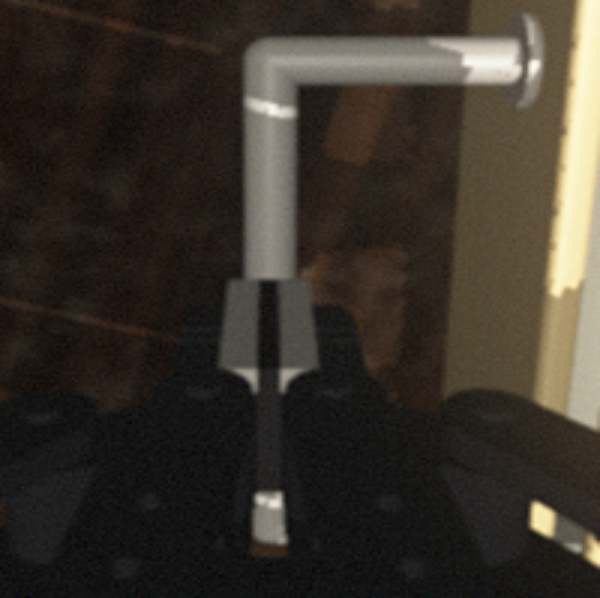

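The wrist view shows the fingers at about (320,245), lined up with the bar, even though the opening reads shut. A short pull will tell.

Emit:
{"fn": "drive_tool", "kwargs": {
  "gripper": [1, 1, 1, 1, 1, 1],
  "offset": [
    [-0.004, 0, 0],
    [-0.006, 0, 0],
    [-0.006, 0, 0],
    [-0.006, 0, 0],
    [-0.006, 0, 0],
    [0, 0, 0]
  ],
  "turn": [0, 0, 0, 0, 0, 0]
}}

```text
time_s: 5.35
eef_pos: [556.0, 111.8, 38.7]
ee_rot: [0.7, -0.7, -0.098, 0.099]
force: [-0.4, 0.2, 0.2]
grip_width: -0.002
```

```bash
python3 - <<'E'
from h import *
np.set_printoptions(precision=2,suppress=True)
s=ctrl.sense(); print(s['eef_pos'],s['grip_width'],s['force'])
im,d=ctrl.capture('wrist'); save('w3.png',im); np.save('d_w3',d)
W=cloud('wrist',d,s)
for v,u in [(180,320),(210,320),(230,320)]: print(W[v,u])
E
```

```text
[555.98 111.8   38.75] -0.002434484660525032 [-0.44  0.21  0.22]
[549.65 137.16  -0.15]
[555.84 115.72  -0.68]
[560.12 100.91  -0.37]
```

View pics/w3.png

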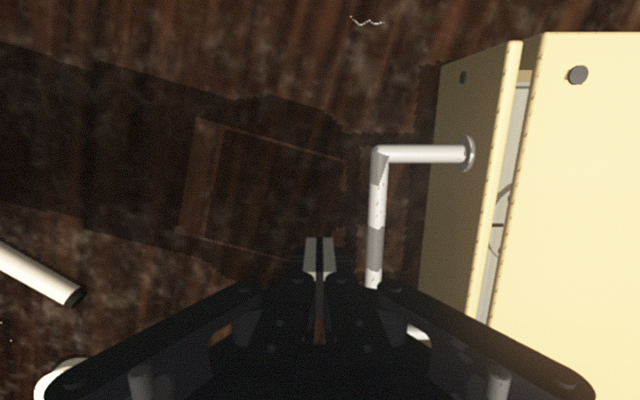

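```bash
python3 - <<'E'
from h import *
np.set_printoptions(precision=1,suppress=True)
s=ctrl.sense(); d=np.load('d_w3.npy'); T=toolpose(s); W=cloud('wrist',d,s)
t=(W-T[:3,3])@T[:3,:3]
for v in range(228,300,4): print(v,[ (round(float(d[v,u])),t[v,u]) for u in (311,329)])
print(ctrl.camera_params('wrist'))
E
```

```text
228 [(222, array([ -5.6,  39.4, -10.2])), (221, array([ 7.6, 38.9, -9.9]))]
232 [(221, array([ -5.6,  38.5, -12.9])), (222, array([  7.6,  39. , -13.1]))]
236 [(223, array([ -5.7,  39.6, -16.6])), (223, array([  7.7,  39.1, -16.4]))]
240 [(146, array([ -3.6, -32.6,  12.6])), (145, array([  5.1, -33.2,  12.9]))]
244 [(142, array([ -3.5, -36.7,  12.4])), (142, array([  5. , -37.1,  12.5]))]
248 [(138, array([ -3.4, -41.2,  12.4])), (137, array([  4.8, -41.7,  12.7]))]
252 [(134, array([ -3.3, -45.3,  12.5])), (0, array([   0.2, -167. ,   72.9]))]
256 [(130, array([ -3.2, -49.3,  12.6])), (130, array([  4.6, -49.4,  12.6]))]
260 [(127, array([ -3.1, -52.3,  12.2])), (127, array([  4.5, -52.8,  12.5]))]
264 [(123, array([ -3. , -56.2,  12.5])), (123, array([  4.4, -56.4,  12.6]))]
268 [(121, array([ -2.9, -59.1,  12.3])), (120, array([  4.3, -59.4,  12.4]))]
272 [(118, array([ -2.9, -62. ,  12.2])), (118, array([  4.2, -61.5,  11.9]))]
276 [(112, array([ -2.7, -67.7,  13.8])), (113, array([  4. , -66.8,  13.2]))]
280 [(110, array([ -2.7, -70. ,  13.5])), (110, array([  3.9, -70.1,  13.6]))]
284 [(108, array([ -2.6, -72.5,  13.4])), (0, array([   0.2, -167. ,   72.9]))]
288 [(105, array([ -2.5, -75.2,  13.5])), (105, array([  3.8, -74.8,  13.3]))]
292 [(104, array([ -2.5, -76.8,  13. ])), (103, array([  3.7, -77.2,  13.3]))]
296 [(101, array([ -2.4, -79. ,  12.9])), (100, array([  3.6, -79.9,  13.5]))]
{'fovy': 67.20303271434466, 'cx': 319.0830220556092, 'cy': 198.74293446567276, 'tool_from_camera': array([[   1. ,    0. ,    0. ,    0.2],
       [  -0. ,   -0.3,    1. , -167. ],
       [   0. ,   -1. ,   -0.3,   72.9],
       [   0. ,    0. ,    0. ,    1. ]])}
```

Depth shows the finger tips about 31 mm above the reported TCP (ty ≈ -31). The tool reads longer than it is, and the fingers passed over the bar. I'll rise, open, go back over the bar, and descend about 31 mm lower than I first planned, checking as I go.

Emit:
{"fn": "drive_tool", "kwargs": {
  "gripper": [1, 0.62, 0.62, 0.62, 0.62, 0.62, 0.62, 0.62],
  "offset": [
    [0, -0.02, 0],
    [0, -0.01, 0],
    [0.007, 0, 0],
    [0.007, 0, 0],
    [0.007, 0, 0],
    [0.007, 0, 0],
    [0, 0, 0],
    [0, 0, 0]
  ],
  "turn": [0, 0, 0, 0, 0, 0, 0, 0]
}}

```text
time_s: 6.07
eef_pos: [584.1, 119.9, 67.9]
ee_rot: [0.7, -0.7, -0.098, 0.099]
force: [-0.5, 0.9, -0.3]
grip_width: 0.382
```

```bash
cat >> h.py <<'E'
def tooldepth(d):
    T=np.array(ctrl.camera_params('wrist')['tool_from_camera']); f,cx,cy,p=K('wrist'); v,u=np.mgrid[:400,:640]
    P=np.stack([(u-cx)/f*d,(v-cy)/f*d,d,np.ones_like(d)],-1)@T.T
    return P[...,:3]
E
python3 - <<'E'
from h import *
np.set_printoptions(precision=1,suppress=True)
s=ctrl.sense(); print(s['eef_pos'],s['grip_width'],s['force'])
im,d=ctrl.capture('wrist'); save('w4.png',im); np.save('d_w4',d)
t=tooldepth(d); m=(d>0)&(t[...,1]<-15)&(t[...,2]>5)&(t[...,2]<20)&(abs(t[...,0])<40)
for sg in (-1,1):
  P=t[m&(t[...,0]*sg>0)]; print(len(P),P[P[:,1].argmax()],P.min(0),P.max(0))
E
```

```text
[584.1 119.9  67.9] 0.38234573978493414 [-0.5  0.9 -0.3]
9671 [-15.7 -25.2   5.9] [ -40.  -122.5    5. ] [ -0.  -25.2  20. ]
9710 [ 16.8 -24.6   5.6] [   0.  -122.3    5. ] [ 40.  -24.6  20. ]
```

View pics/w4.png

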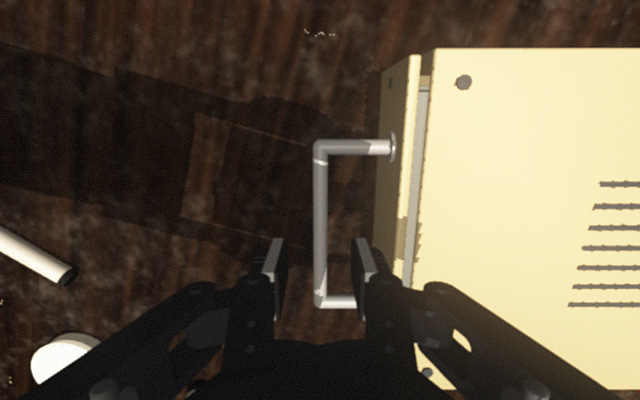

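Emit:
{"fn": "drive_tool", "kwargs": {
  "gripper": [0.62, 0.62, 0.62, 0.62, 0.62, 0.62, 0.62, 0.62],
  "offset": [
    [0, 0.008, 0],
    [0, 0.008, 0],
    [0, 0.008, 0],
    [0, 0.008, 0],
    [0, 0.008, 0],
    [0, 0.008, 0],
    [0, 0.008, 0],
    [0, 0, 0]
  ],
  "turn": [0, 0, 0, 0, 0, 0, 0, 0]
}}

```text
time_s: 6.78
eef_pos: [583.1, 119.7, 10.8]
ee_rot: [0.7, -0.7, -0.097, 0.099]
force: [-0.0, 1.2, -0.4]
grip_width: 0.377
```

Emit:
{"fn": "drive_tool", "kwargs": {
  "gripper": [1, 1, 1, 1],
  "offset": [
    [0, 0, 0],
    [0, 0, 0],
    [0, 0, 0],
    [0, 0, 0]
  ],
  "turn": [0, 0, 0, 0]
}}

```text
time_s: 7.12
eef_pos: [584.4, 119.8, 13.2]
ee_rot: [-0.7, 0.7, 0.099, -0.098]
force: [-0.1, 0.9, 0.2]
grip_width: 0.083
```

```bash
python3 - <<'E'
from h import *
np.set_printoptions(precision=1,suppress=True)
s=ctrl.sense(); print(s['eef_pos'],s['grip_width'],s['force'])
im,d=ctrl.capture('wrist'); save('w5.png',im); np.save('d_w5',d)
im,d=ctrl.capture('scene'); save('s5.png',cv2.resize(im[120:280,230:460],None,fx=3.3,fy=3.3)); 
E
```

```text
[584.4 119.8  13.2] 0.0830149812685544 [-0.1  0.9  0.2]
```

View pics/s5.png

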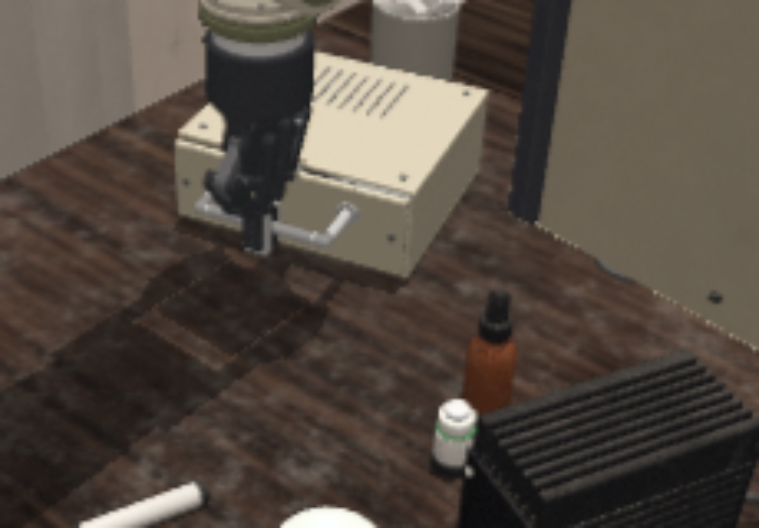

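View pics/w5.png

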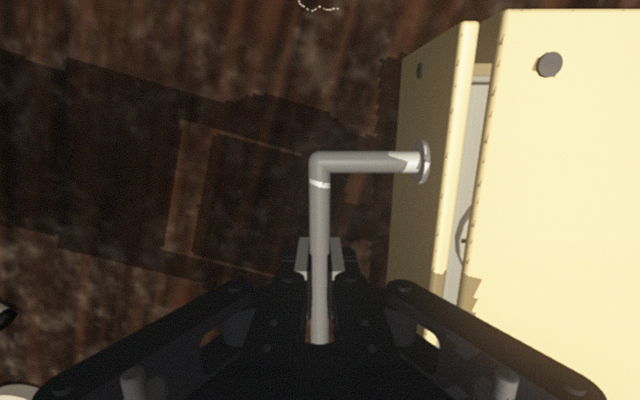

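The fingers now straddle the bar (opening 0.083, scene crop at about (262,240)). Pulling.

Emit:
{"fn": "drive_tool", "kwargs": {
  "gripper": [1, 1, 1, 1, 1, 1, 1, 1, 1, 1, 1, 1, 1, 1, 1],
  "offset": [
    [-0.003, 0, 0],
    [-0.006, 0, 0],
    [-0.008, 0, 0],
    [-0.01, 0, 0],
    [-0.01, 0, 0],
    [-0.01, 0, 0],
    [-0.01, 0, 0],
    [-0.01, 0, 0],
    [-0.01, 0, 0],
    [-0.01, 0, 0],
    [-0.01, 0, 0],
    [-0.01, 0, 0],
    [-0.01, 0, 0],
    [-0.005, 0, 0],
    [0, 0, 0]
  ],
  "turn": [0, 0, 0, 0, 0, 0, 0, 0, 0, 0, 0, 0, 0, 0, 0]
}}

```text
time_s: 8.47
eef_pos: [465.7, 85.7, 13.1]
ee_rot: [-0.7, 0.7, 0.098, -0.099]
force: [-2.4, -1.3, 4.6]
grip_width: 0.08
```

Emit:
{"fn": "drive_tool", "kwargs": {
  "gripper": [1, 1, 1, 1],
  "offset": [
    [-0.004, 0, 0],
    [-0.004, 0, 0],
    [-0.003, 0, 0],
    [0, 0, 0]
  ],
  "turn": [0, 0, 0, 0]
}}

```text
time_s: 8.8
eef_pos: [455.9, 82.9, 13.0]
ee_rot: [-0.7, 0.7, 0.099, -0.098]
force: [-0.5, -0.4, 6.8]
grip_width: 0.083
```

Emit:
{"fn": "drive_tool", "kwargs": {
  "gripper": [1, 1, 1, 1],
  "offset": [
    [-0.002, 0, 0],
    [-0.002, 0, 0],
    [-0.002, 0, 0],
    [0, 0, 0]
  ],
  "turn": [0, 0, 0, 0]
}}

```text
time_s: 9.13
eef_pos: [454.2, 82.3, 13.2]
ee_rot: [0.7, -0.7, -0.102, 0.094]
force: [20.7, 12.3, -11.4]
grip_width: 0.08
```

Emit:
{"fn": "drive_tool", "kwargs": {
  "gripper": [1, 1, 1, 1],
  "offset": [
    [-0.002, 0, 0],
    [-0.002, 0, 0],
    [0, 0, 0],
    [0, 0, 0]
  ],
  "turn": [0, 0, 0, 0]
}}

```text
time_s: 9.47
eef_pos: [454.5, 82.2, 13.4]
ee_rot: [0.701, -0.7, -0.105, 0.09]
force: [42.2, 25.5, -31.0]
grip_width: 0.075
```

```bash
python3 - <<'E'
from h import *
np.set_printoptions(precision=1,suppress=True)
s=ctrl.sense(); print(s['eef_pos'],s['grip_width'],s['force'])
im,d=ctrl.capture('wrist'); save('w6.png',im); np.save('d_w6',d)
im,d=ctrl.capture('top'); save('t6.png',cv2.resize(im[70:230,200:440],None,fx=3.3,fy=3.3)); np.save('d_t6',d)
E
```

```text
[454.5  82.2  13.4] 0.07462280307371584 [ 42.2  25.5 -31. ]
```

View pics/w6.png

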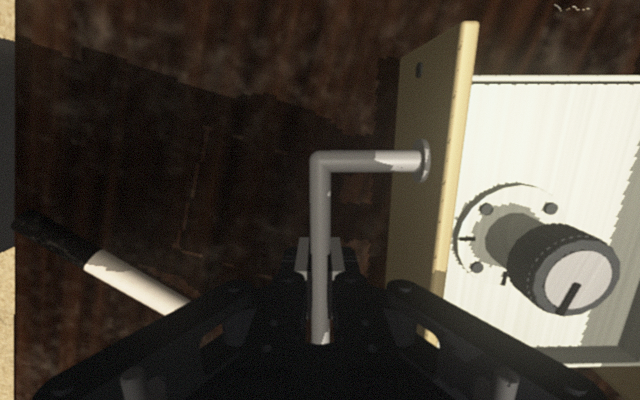

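View pics/t6.png

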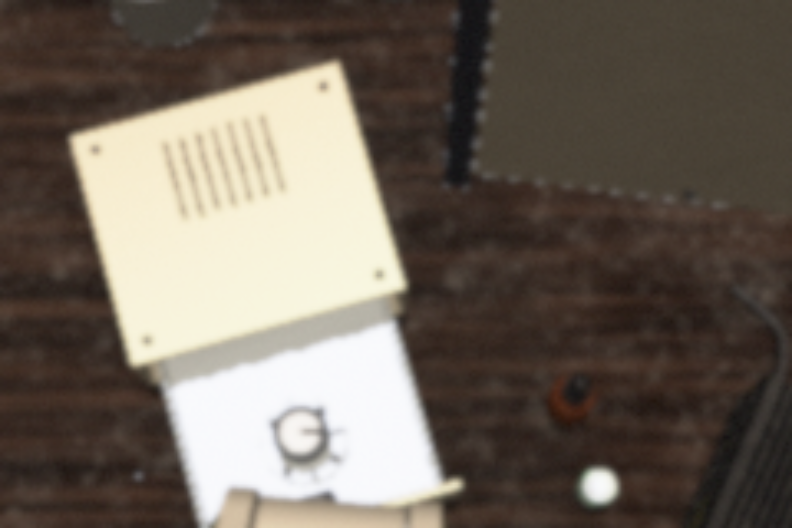

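The stop is reached: 42 N, no further motion. The top crop shows the tray out with the cap at about (300,437) and its rib pointing roughly right. I'll relax, release, and rise.

Emit:
{"fn": "drive_tool", "kwargs": {
  "gripper": [1, 1, 1, 0.62, 0.62, 0.62, 0.62],
  "offset": [
    [0.003, 0, 0],
    [0.003, 0, 0],
    [0, 0, 0],
    [0, 0, 0],
    [0, 0, 0],
    [0, 0, 0],
    [0, 0, 0]
  ],
  "turn": [0, 0, 0, 0, 0, 0, 0]
}}

```text
time_s: 10.15
eef_pos: [451.7, 81.9, 12.4]
ee_rot: [0.7, -0.7, -0.098, 0.099]
force: [0.9, 0.5, 0.1]
grip_width: 0.38
```

Emit:
{"fn": "drive_tool", "kwargs": {
  "gripper": [0.62, 0.62, 0.62, 0.62, 0.62, 0.62, 0.62, 0.4, 0.2],
  "offset": [
    [0, -0.008, 0],
    [0, -0.02, 0],
    [0, -0.025, 0],
    [0, -0.025, 0],
    [0, -0.02, 0],
    [0, -0.01, 0],
    [0, -0.005, 0],
    [0, 0, 0],
    [0, 0, 0]
  ],
  "turn": [0, 0, 0, 0, 0, 0, 0, 0, 0]
}}

```text
time_s: 10.9
eef_pos: [452.0, 81.9, 125.4]
ee_rot: [0.7, -0.7, -0.098, 0.099]
force: [0.4, -0.4, -0.4]
grip_width: 0.655
```

```bash
python3 - <<'E'
from h import *
np.set_printoptions(precision=2,suppress=True)
s=ctrl.sense(); print(s['eef_pos'],s['grip_width'],s['force'],s['joints'])
im,d=ctrl.capture('wrist'); save('w7.png',im); np.save('d_w7',d)
for q in ['cap_grip','cell_foot','tray_handle']:
    r=ctrl.pinpoint('wrist',q); print(q,[(tw('wrist',x['centre'],s),round(x['score'],2)) for x in r[:2]])
W=cloud('wrist',d,s)
m=(d>0)&(W[...,2]>54)&(W[...,2]<74)&(np.hypot(W[...,0]-562,W[...,1]-114)<28)
P=W[m]; z=np.percentile(P[:,2],80); print(len(P),'ztop',z)
P=W[m&(abs(W[...,2]-z)<3)]; print(cv2.minEnclosingCircle(P[:,:2].astype(np.float32)), P.mean(0))
im,d=ctrl.capture('top'); save('t7.png',cv2.resize(im[150:240,240:360],None,fx=6,fy=6)); np.save('d_t7',d)
for q in ['cap_grip','cell_foot','tray_handle']:
    r=ctrl.pinpoint('top',q); print(q,[(tw('top',x['centre']),round(x['score'],2)) for x in r[:2]])
E
```

```text
[452.01  81.94 125.35] 0.6552188351540406 [ 0.36 -0.36 -0.39] [-0.08  0.26  1.8  -0.    1.08 -0.36]
cap_grip [(array([561.24, 119.56,  54.16]), 0.78)]
cell_foot [(array([559.02, 114.54,  21.01]), 0.6)]
tray_handle [(array([453.66,  84.79,  61.75]), 0.56)]
2108 ztop 66.31898799429982
((562.5662841796875, 115.25279235839844), 19.90682601928711) [561.77 115.34  65.75]
cap_grip [(array([561.37, 110.93,  57.99]), 0.6)]
cell_foot [(array([564.3 , 111.26,  21.  ]), 0.92)]
tray_handle []
```

View pics/w7.png

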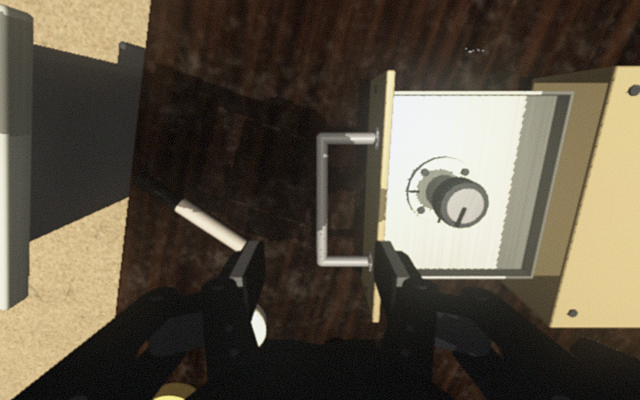

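View pics/t7.png

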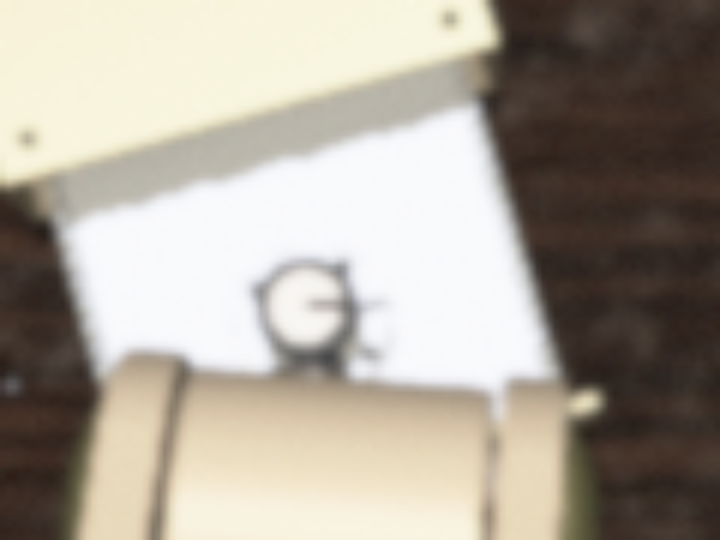

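Emit:
{"fn": "drive_tool", "kwargs": {
  "gripper": [0.25, 0.25, 0.25, 0.25, 0.25, 0.25, 0.25, 0.25, 0.25],
  "offset": [
    [0.015, 0, 0],
    [0.015, 0, 0],
    [0.015, 0, 0],
    [0.015, 0, 0],
    [0.015, 0, 0],
    [0.015, 0, 0],
    [0.015, 0, 0],
    [0.01, 0, 0.001],
    [0, 0, 0]
  ],
  "turn": [0, 0, 0, 0, 0, 0, 0, 0, 0]
}}

```text
time_s: 12.05
eef_pos: [563.7, 115.0, 125.2]
ee_rot: [0.7, -0.7, -0.099, 0.099]
force: [-1.1, 0.1, -0.6]
grip_width: 0.755
```

```bash
python3 - <<'E'
from h import *
np.set_printoptions(precision=4,suppress=True)
s=ctrl.sense(); print(s['eef_pos'],s['grip_width'],s['force'])
im,d=ctrl.capture('wrist'); save('w8.png',im); np.save('d_w8',d)
W=cloud('wrist',d,s)
m=(d>0)&(W[...,2]>58)&(W[...,2]<74)&(np.hypot(W[...,0]-562,W[...,1]-114)<28)
P=W[m]; print(len(P), np.median(P[:,2]),cv2.minEnclosingCircle(P[:,:2].astype(np.float32)))
print(rel([562.3,114.8,14]))
# rib: dark pixels on top disc
g=cv2.cvtColor(im,cv2.COLOR_RGB2GRAY); c=np.array([562.3,115.0])
mm=m&(np.hypot(W[...,0]-c[0],W[...,1]-c[1])<14)
print(np.percentile(g[mm],[5,25,50,75]))
dk=mm&(g<np.percentile(g[mm],50)*0.5); Q=W[dk][:,:2]-c; print(len(Q),Q.mean(0))
h=np.radians(16); v=-Q.mean(0); # rib dir = cap -x
r=Q.mean(0); a=np.arctan2(r[1],r[0])-(h+np.pi); print('cap angle',a%(2*np.pi))
E
```

```text
[563.6612 115.0042 125.2189] 0.7548626414191408 [-1.1412  0.1231 -0.5752]
1889 65.66533449891418 ((562.8921508789062, 114.73104858398438), 20.26407241821289)
(array([-0.0003,  0.1111,  0.0001]), np.float64(16.03951655853752))
[ 97.8 137.  140.  143. ]
13 [ 0.2848 -8.7587]
cap angle 1.3240510366575986
```

View pics/w8.png

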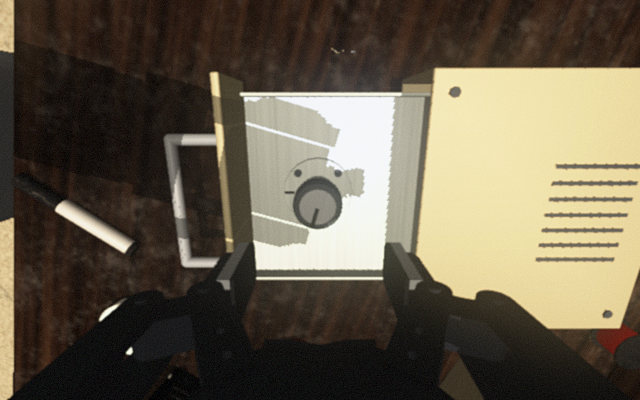

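The wrist view shows the cap centred in front of the jaws at about (317,203), with the rib at about 1.32 rad. Descending and gripping.

Emit:
{"fn": "drive_tool", "kwargs": {
  "gripper": [0.25, 0.25, 0.25, 0.25, 0.25, 0.25, 0.25, 0.25, 0.25, 0.25, 0.25],
  "offset": [
    [0, 0.015, 0],
    [0, 0.015, 0],
    [0, 0.015, 0],
    [0, 0.012, 0],
    [0, 0.01, 0],
    [0, 0.01, 0],
    [0, 0.01, 0],
    [0, 0.01, 0],
    [0, 0.008, 0],
    [0, 0.006, 0],
    [0, 0, 0]
  ],
  "turn": [0, 0, 0, 0, 0, 0, 0, 0, 0, 0, 0]
}}

```text
time_s: 13.02
eef_pos: [562.0, 114.6, 13.4]
ee_rot: [0.7, -0.7, -0.098, 0.099]
force: [-0.1, -0.3, -0.6]
grip_width: 0.752
```

Emit:
{"fn": "drive_tool", "kwargs": {
  "gripper": [0.4, 0.5, 0.6, 0.7, 0.8, 1, 1],
  "offset": [
    [0, 0, 0],
    [0, 0, 0],
    [0, 0, 0],
    [0, 0, 0],
    [0, 0, 0],
    [0, 0, 0],
    [0, 0, 0]
  ],
  "turn": [0, 0, 0, 0, 0, 0, 0],
  "force": 60
}}

```text
time_s: 13.6
eef_pos: [563.1, 114.7, 15.5]
ee_rot: [-0.7, 0.7, 0.099, -0.098]
force: [-1.4, 0.0, 6.4]
grip_width: 0.449
```

```bash
python3 - <<'E'
from h import *
np.set_printoptions(precision=3,suppress=True)
s=ctrl.sense(); print(s['eef_pos'],s['grip_width'],s['force'],s['wrist_torque'],s['joints'])
im,d=ctrl.capture('wrist'); save('w9.png',im)
im,d=ctrl.capture('scene'); save('s9.png',cv2.resize(im[120:280,230:460],None,fx=3.3,fy=3.3)); 
E
```

```text
[563.134 114.699  15.506] 0.4494369393207631 [-1.369  0.05   6.433] [-0.043  0.186  0.066] [-0.003  0.632  1.55   0.     0.958 -0.283]
```

View pics/w9.png

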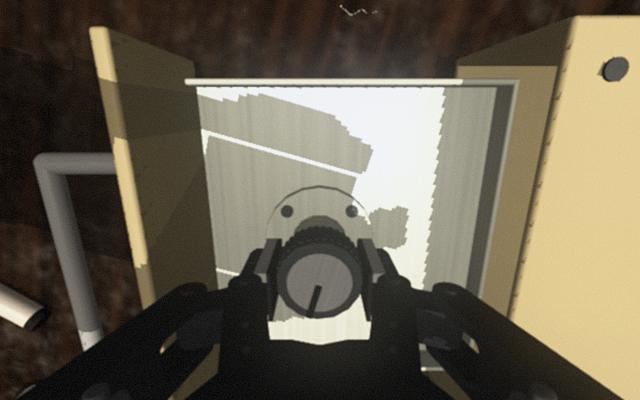

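View pics/s9.png

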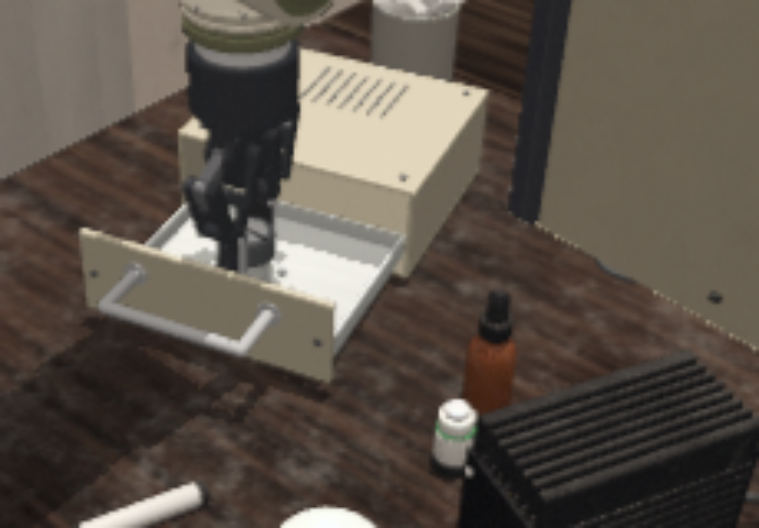

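Cap gripped, with the rib visible at about (315,300). Screwing clockwise.

Emit:
{"fn": "drive_tool", "kwargs": {
  "gripper": [1, 1, 1, 1, 1, 1, 1, 1, 1, 1, 1, 1],
  "offset": [
    [0, 0.0001, 0],
    [0, 0.00014, 0],
    [0, 0.00014, 0],
    [0, 0.00014, 0],
    [0, 0.00014, 0],
    [0, 0.00014, 0],
    [0, 0.00014, 0],
    [0, 0.00014, 0],
    [0, 0.00014, 0],
    [0, 0.00014, 0],
    [0, 0.00014, 0],
    [0, 0, 0]
  ],
  "turn": [4, 6, 6, 6, 6, 6, 6, 6, 6, 6, 6, 0]
}}

```text
time_s: 14.7
eef_pos: [564.1, 114.1, 14.1]
ee_rot: [0.646, -0.645, 0.287, -0.29]
force: [3.6, -3.4, 4.9]
grip_width: 0.448
```

```bash
cat >> h.py <<'E'
def st():
    s=ctrl.sense(); print(s['eef_pos'],'yaw',np.round(np.degrees(np.arctan2(*toolpose(s)[[1,0],[0,0]])),2),'gw',round(s['grip_width'],3),s['force'],s['wrist_torque'],s['joints'],s['tau'][5],s['time_s'])
    return s
def rib(s,im,d,c=(562.9,114.8)):
    W=cloud('wrist',d,s); g=cv2.cvtColor(im,cv2.COLOR_RGB2GRAY)
    m=(d>0)&(W[...,2]>58)&(W[...,2]<74)&(np.hypot(W[...,0]-c[0],W[...,1]-c[1])<26)
    print('top z',np.median(W[m][:,2]))
    mm=m&(np.hypot(W[...,0]-c[0],W[...,1]-c[1])<14)
    dk=mm&(g<np.median(g[mm])*0.5); Q=W[dk][:,:2]
    if len(Q)<4: print('few',len(Q)); return
    r=Q.mean(0)-c; print(len(Q),r,'capangle',(np.arctan2(r[1],r[0])-np.radians(196)+np.pi)%(2*np.pi)-np.pi)
    l=cv2.fitLine(Q.astype(np.float32),cv2.DIST_L2,0,.01,.01).ravel(); u=l[:2]*np.sign(l[:2]@r)
    print('line',(np.arctan2(u[1],u[0])-np.radians(196)+np.pi)%(2*np.pi)-np.pi)
E
python3 - <<'E'
from h import *
np.set_printoptions(precision=3,suppress=True)
s=st()
im,d=ctrl.capture('wrist'); save('w10.png',im); rib(s,im,d)
E
```

```text
[564.057 114.125  14.109] yaw -48.2 gw 0.448 [ 3.566 -3.403  4.919] [-0.541 -0.49  -0.071] [-0.004  0.634  1.55  -0.001  0.953  0.838] 1.368534006178379 14.7
top z 64.17195529310068
153 [-6.651 -3.451] capangle 0.1993398999685967
line 0.1676376714983947
```

View pics/w10.png

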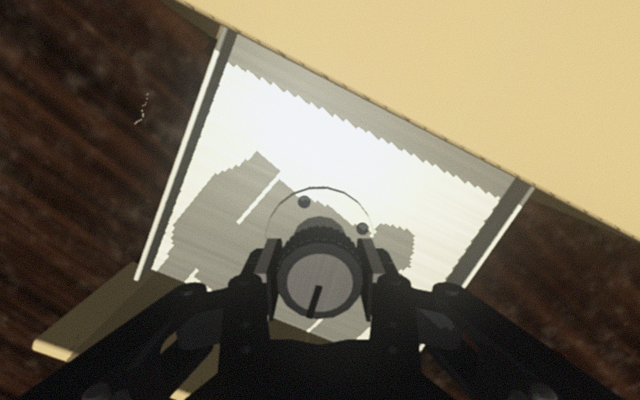

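The rib kept its place relative to the jaws (315,300), so there was no slip, and about 0.2 rad remains. Small steps now, watching torque and yaw lag.

Emit:
{"fn": "drive_tool", "kwargs": {
  "gripper": [1, 1, 1, 1],
  "offset": [
    [0, 0.0001, 0],
    [0, 0.0001, 0],
    [0, 0, 0],
    [0, 0, 0]
  ],
  "turn": [3, 3, 2, 0]
}}

```text
time_s: 15.08
eef_pos: [564.0, 114.0, 13.9]
ee_rot: [0.625, -0.624, 0.33, -0.333]
force: [3.5, -4.6, 5.9]
grip_width: 0.449
```

```bash
python3 - <<'E'
from h import *
np.set_printoptions(precision=3,suppress=True)
st()
E
```

```text
[564.047 113.957  13.936] yaw -55.87 gw 0.449 [ 3.458 -4.566  5.892] [-0.777 -0.675 -0.055] [-0.004  0.635  1.55  -0.001  0.953  0.972] 0.43533635325729847 15.0833
```

Emit:
{"fn": "drive_tool", "kwargs": {
  "gripper": [1, 1, 1],
  "offset": [
    [0, 0, 0],
    [0, 0, 0],
    [0, 0, 0]
  ],
  "turn": [2, 2, 0]
}}

```text
time_s: 15.33
eef_pos: [564.1, 113.9, 13.9]
ee_rot: [0.613, -0.613, 0.351, -0.354]
force: [5.0, -6.2, 4.6]
grip_width: 0.449
```

```bash
python3 - <<'E'
from h import *
np.set_printoptions(precision=3,suppress=True)
st()
E
```

```text
[564.105 113.857  13.887] yaw -59.79 gw 0.449 [ 5.005 -6.169  4.551] [-0.829 -0.772  0.503] [-0.004  0.635  1.55  -0.002  0.953  1.041] 1.0187948495149612 15.3333
```

Emit:
{"fn": "drive_tool", "kwargs": {
  "gripper": [1, 1, 1],
  "offset": [
    [0, 0, 0],
    [0, 0, 0],
    [0, 0, 0]
  ],
  "turn": [2, 2, 0]
}}

```text
time_s: 15.58
eef_pos: [564.8, 114.1, 13.9]
ee_rot: [0.601, -0.6, 0.371, -0.375]
force: [9.6, -3.1, 2.6]
grip_width: 0.447
```

```bash
python3 - <<'E'
from h import *
np.set_printoptions(precision=3,suppress=True)
st()
E
```

```text
[564.8   114.059  13.921] yaw -63.7 gw 0.447 [ 9.596 -3.135  2.648] [-0.488 -1.431  1.168] [-0.003  0.635  1.55  -0.002  0.951  1.11 ] 1.6066740453243256 15.5833
```

```bash
python3 - <<'E'
from h import *
np.set_printoptions(precision=3,suppress=True)
s=st()
im,d=ctrl.capture('wrist'); save('w11.png',im); rib(s,im,d)
a=cv2.imread('pics/w10.png')[220:340,240:400]; b=im[220:340,240:400,::-1]
cv2.imwrite('pics/c11.png',cv2.resize(np.hstack([a,b]),None,fx=2.5,fy=2.5,interpolation=cv2.INTER_CUBIC))
E
```

```text
[564.8   114.059  13.921] yaw -63.7 gw 0.447 [ 9.596 -3.135  2.648] [-0.488 -1.431  1.168] [-0.003  0.635  1.55  -0.002  0.951  1.11 ] 1.6066740453243256 15.5833
top z 63.986080763973135
149 [-7.247 -2.131] capangle 0.0066849748034254475
line -0.023402414112979386
```

View pics/c11.png

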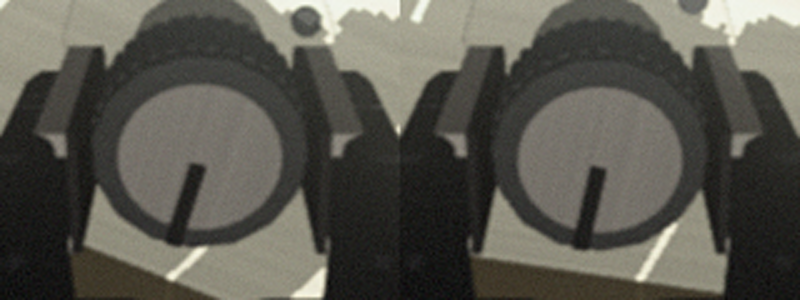

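It has bottomed: torque rose to 1.2 N m, the rib measures about 0.00 rad, the cap top is at z 64.0, and the grip slipped about 4°. Backing off 90°.

Emit:
{"fn": "drive_tool", "kwargs": {
  "gripper": [1, 1, 1, 1, 1, 1, 1, 1, 1, 1, 1, 1, 1, 1, 1, 1, 1, 1],
  "offset": [
    [0, 0, 0],
    [0, -0.0001, 0],
    [0, -0.00013, 0],
    [0, -0.00013, 0],
    [0, -0.00013, 0],
    [0, -0.00013, 0],
    [0, -0.00013, 0],
    [0, -0.00013, 0],
    [0, -0.00013, 0],
    [0, -0.00013, 0],
    [0, -0.00013, 0],
    [0, -0.00013, 0],
    [0, -0.00013, 0],
    [0, -0.00013, 0],
    [0, -0.00013, 0],
    [0, -0.00013, 0],
    [0, 0, 0],
    [0, 0, 0]
  ],
  "turn": [-3, -5, -6, -6, -6, -6, -6, -6, -6, -6, -6, -6, -6, -6, -6, -4, 0, 0]
}}

```text
time_s: 17.13
eef_pos: [562.4, 115.2, 15.6]
ee_rot: [0.689, -0.688, -0.161, 0.161]
force: [-3.1, 1.1, 9.8]
grip_width: 0.447
```

```bash
python3 - <<'E'
from h import *
np.set_printoptions(precision=3,suppress=True)
s=st()
im,d=ctrl.capture('wrist'); save('w12.png',im); rib(s,im,d)
a=cv2.imread('pics/w11.png')[220:340,240:400]; b=im[220:340,240:400,::-1]
cv2.imwrite('pics/c12.png',cv2.resize(np.hstack([a,b]),None,fx=2.5,fy=2.5,interpolation=cv2.INTER_CUBIC))
E
```

```text
[562.39  115.202  15.646] yaw 26.27 gw 0.447 [-3.1    1.074  9.82 ] [0.261 0.512 0.084] [-0.002  0.631  1.551  0.001  0.96  -0.461] -0.08693439653143287 17.1333
top z 65.78389209939499
145 [ 1.752 -7.194] capangle 1.53045104601998
line 1.504212970067556
```

View pics/c12.png

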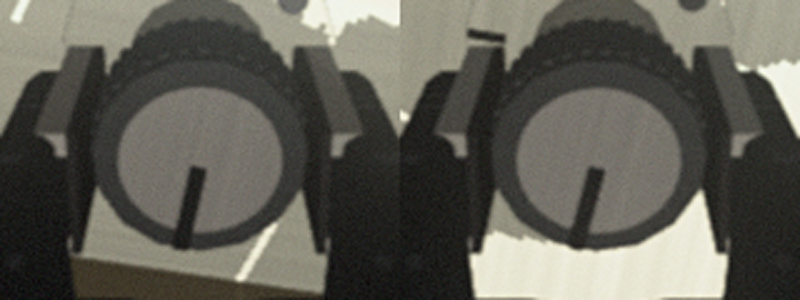

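View pics/w12.png

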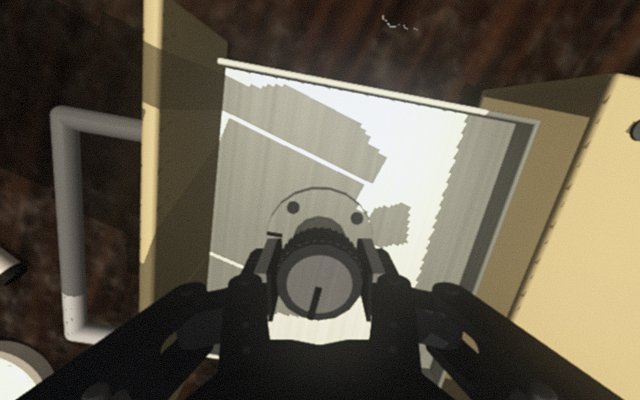

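The backed-off rib measures 1.525 rad relative to the bottom, about 2.5° short, taken up by grip wind-up. Correcting.

Emit:
{"fn": "drive_tool", "kwargs": {
  "gripper": [1, 1, 1],
  "offset": [
    [0, -0.0001, 0],
    [0, 0, 0],
    [0, 0, 0]
  ],
  "turn": [-2.5, 0, 0]
}}

```text
time_s: 17.43
eef_pos: [562.3, 115.2, 15.7]
ee_rot: [0.685, -0.685, -0.176, 0.176]
force: [-3.5, 1.7, 9.7]
grip_width: 0.446
```

```bash
python3 - <<'E'
from h import *
np.set_printoptions(precision=3,suppress=True)
s=st()
for i in range(2):
    im,d=ctrl.capture('wrist'); rib(s,im,d)
save('w13.png',im)
im,d=ctrl.capture('top'); save('t13.png',cv2.resize(im[70:290,200:440],None,fx=2.7,fy=2.7)); W=cloud('top',d)
im,d=ctrl.capture('scene'); save('s13.png',cv2.resize(im[120:320,230:490],None,fx=2.9,fy=2.9))
E
```

```text
[562.328 115.182  15.696] yaw 28.76 gw 0.446 [-3.541  1.669  9.706] [0.235 0.424 0.023] [-0.002  0.631  1.551  0.001  0.96  -0.505] -0.013836725265718997 17.4333
top z 65.8091887352302
145 [ 2.109 -7.076] capangle 1.58116976420943
line 1.5651042413580587
top z 65.83528026793908
146 [ 2.065 -7.038] capangle 1.5769061224313736
line 1.5613068198295483
```

View pics/s13.png

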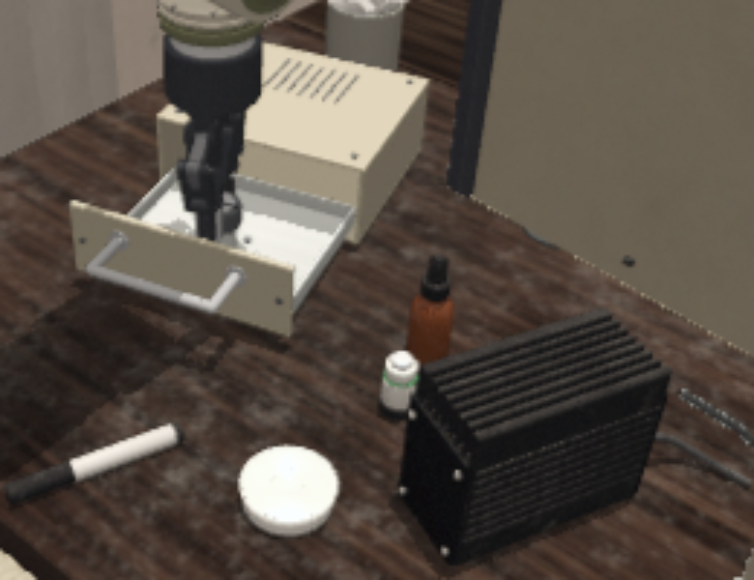

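View pics/w13.png

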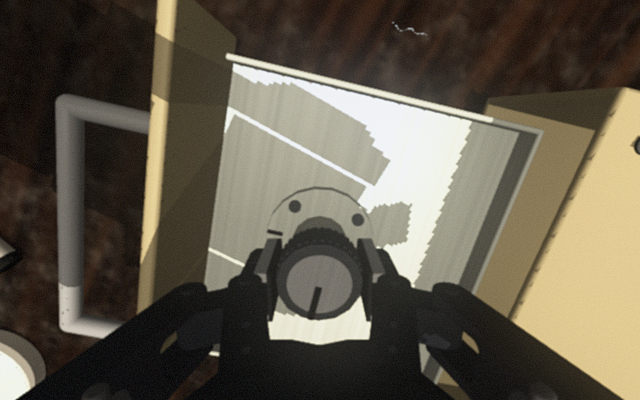

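Rib relative to the bottom is now 1.57–1.59 rad. Next I'll check that the tray is still at its stop, by comparing the bar and panel with the picture taken just after release.

```bash
python3 - <<'E'
from h import *
np.set_printoptions(precision=2,suppress=True)
h=np.radians(16); ux=np.array([np.cos(h),np.sin(h)]); uy=np.array([-ux[1],ux[0]]); C=np.array([717.8,158.9])
def meas(W,d,t):
    X=(W[...,:2]-C)@ux; Y=(W[...,:2]-C)@uy; Z=W[...,2]
    m=(d>0)&(abs(Z-61)<6)&(X<-250)&(X>-285)&(Y>-35)&(Y<45)
    p=(d>0)&(Z>76)&(Z<88)&(X<-205)&(X>-240)&(abs(Y)<95)
    f=(d>0)&(abs(Z-84)<3)&(X<-60)&(X>-105)&(abs(Y)<80)
    print(t,'bar',m.sum(),np.median(X[m]) if m.any() else None,'panel',p.sum(),np.median(X[p]) if p.any() else None,'chamber front',np.percentile(X[f],1) if f.any() else None)
s=ctrl.sense(); im,d=ctrl.capture('wrist'); meas(cloud('wrist',d,s),d,'w now')
im,d=ctrl.capture('top'); meas(cloud('top',d),d,'top now'); meas(cloud('top',np.load('d_t7.npy')),np.load('d_t7.npy'),'top t7')
im,d=ctrl.capture('scene'); meas(cloud('scene',d),d,'scene now')
T=np.eye(4)
d=np.load('d_w7.npy'); q=dict(eef_pos=np.array([452.01,81.94,125.35]),ee_rot=s['ee_rot'])
a=np.radians(16.04); M=np.array([[np.cos(a),0,-np.sin(a)],[np.sin(a),0,np.cos(a)],[0,-1,0]]); r=R.from_matrix(M).as_quat(); q['ee_rot']=[r[3],*r[:3]]
meas(cloud('wrist',d,q),d,'w7')
d=np.load('d_w8.npy'); q['eef_pos']=np.array([563.66,115.0,125.22]); meas(cloud('wrist',d,q),d,'w8')
E
```

```text
w now bar 4563 -270.9721182364279 panel 6605 -227.4995719144721 chamber front -86.89448654710614
top now bar 29 -275.88688513624334 panel 70 -229.84869156181452 chamber front -83.47512745603402
top t7 bar 0 None panel 11 -229.55392013844144 chamber front -87.50995852522207
scene now bar 136 -276.2539332462345 panel 228 -230.26514883931247 chamber front -87.8635320999025
w7 bar 1053 -273.7968875042484 panel 1746 -229.45551032825807 chamber front -86.42501472900162
w8 bar 1177 -271.88738615142347 panel 1638 -228.03844136786114 chamber front -85.93151322973578
```

Emit:
{"fn": "drive_tool", "kwargs": {
  "gripper": [1, 1, 1, 1],
  "offset": [
    [-0.001, 0, 0.0002],
    [-0.001, 0, 0.0002],
    [0, 0, 0],
    [0, 0, 0]
  ],
  "turn": [0, 0, 0, 0]
}}

```text
time_s: 18.12
eef_pos: [561.7, 115.0, 15.8]
ee_rot: [0.685, -0.685, -0.177, 0.174]
force: [3.7, 5.1, 5.5]
grip_width: 0.45
```

```bash
python3 - <<'E'
from h import *
np.set_printoptions(precision=3,suppress=True)
s=st()
im,d=ctrl.capture('wrist'); rib(s,im,d)
E
```

```text
[561.692 114.958  15.827] yaw 28.74 gw 0.45 [3.662 5.116 5.527] [ 0.766 -0.564  0.114] [-0.003  0.628  1.556  0.002  0.954 -0.506] 0.07479671621695161 18.1167
top z 65.92072732490345
143 [ 1.473 -7.305] capangle 1.4905850787144503
line 1.5583383908594577
```

Emit:
{"fn": "drive_tool", "kwargs": {
  "gripper": [1, 1, 1, 1],
  "offset": [
    [-0.001, 0, 0.0002],
    [0, 0, 0],
    [0, 0, 0],
    [0, 0, 0]
  ],
  "turn": [0, 0, 0, 0]
}}

```text
time_s: 18.5
eef_pos: [561.7, 114.9, 15.9]
ee_rot: [0.685, -0.685, -0.178, 0.173]
force: [8.6, 6.2, 3.0]
grip_width: 0.447
```

```bash
python3 - <<'E'
from h import *
np.set_printoptions(precision=3,suppress=True)
s=st()
im,d=ctrl.capture('wrist'); rib(s,im,d)
E
```

```text
[561.691 114.919  15.936] yaw 28.73 gw 0.447 [8.648 6.24  3.009] [ 1.045 -1.256  0.059] [-0.003  0.627  1.558  0.002  0.951 -0.506] 0.0866480777040124 18.5
top z 65.98838106837093
145 [ 1.428 -7.263] capangle 1.4856495807228987
line 1.5544440894808291
```

The tray is at its stop: force rose to 10 N with no motion. The cap's rib line is 1.58 rad from the bottomed reading. Handing in.

```bash
python3 - <<'E'
from rig import ctrl
print(ctrl.finish_job(), ctrl.sense()['time_s'])
E
```

```text
the job is handed in; nothing more can be done
the job is handed in; nothing more can be done
```

I pulled the tray out to its stop, screwed the cap down until it bottomed, and backed it off a quarter turn. I handed in at about 18.6 s with the cap still gripped at 60 N.

**Last checks**
- **Tray:** in the final step another 1 mm of outward command raised the force to about 10 N with no motion, so it is at its stop. The tray had drifted in by about 0.6 mm while I turned the cap, and I pulled it back out before handing in.
- **Cap at the bottom:** torque rose to about 1.2 N m, the rib read 0.00 ± 0.02 rad and the cap top was at z = 64.0 mm. The grip slipped a few degrees on the cap there, so I used the rib rather than the wrist angle to measure the back-off.
- **Cap backed off:** the rib's line is about 1.58 rad from the bottomed reading, against a target of 1.57. The rib's position against a fixed centre gave 1.49 rad at the end. That centre was set before the final tray pull moved the cap by 0.65 mm, and allowing for the shift it also gives about 1.58.
- **Bottle, objective and round box:** the scene picture taken after backing off, before the last 3 mm of pull commands on the tray, showed all three standing as before.

**First grasp missed:** the finger tips sit about 25–31 mm above the reported TCP, so my first grasp closed over the handle bar without touching it. I corrected the height for every later grasp.

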